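# Put away returned telephone kit on the rail and the shelf

### The arm

A 6-joint arm with a two-finger parallel gripper is mounted at the origin on the work surface. World frame = base frame: x ahead of the robot, y to its left, z up, the work surface at z = 0. Lengths are in m, angles in rad, forces in N, time in s.
With the tool pointing down it reaches from about 0.25 to 0.775 m from the base axis. Payload 4 kg.
Tool frame: the origin (TCP) lies between the finger pads; the fingertips stand 8 mm ahead of it and the grasp point (between the pads) lies 11 mm behind it (env.nose_length is the distance from the TCP to the fingertips, in m); y points along the fingers, x is the direction in which the jaws open and shut, and the axes are right-handed (so a half turn about y gives the same grasp; the last joint's range is limited). The gripper opens to 94 mm and grips with 3 to 60 N. Pads are 16 mm wide; open, the fingers measure 119 mm over their backs; the gripper's body (75 mm by 177 mm) begins 78 mm behind the grasp point.
Start: joints at [1.049, 0.087, 1.371, -0, 1.684, -0.103], TCP at [0.224, 0.502, 0.214] pointing down, gripper open.
Joint ranges: [-3.1, 3.1], [-0.76, 2.03], [0.27, 2.55], [-1.08, 4.22], [0.17, 2.65], [-2.57, 2.57]. Speed limits (rad/s): [2.79, 2.79, 3.14, 3.14, 3.14, 3.14].

### API

Orientations are given as a rotation vector (axis times angle).
In Python, from rig import env gives the robot as it stands.
- The arm moves only by the tool send_rows, never from a script. Its argument "moves" is a list of rows, each a list of 6 numbers: the shift along the world's x, y, z each as a share of 5 cm, from -1 to 1, then the turn, a rotation vector about the world's x, y, z each as a share of 360 degrees, from -1 to 1. In form: [[dx, dy, dz, wx, wy, wz], ...]. A call has 1 to 12 rows; each row shifts and turns the commanded pose from where the row before left it; what a row does not reach is not made up. A row lasts 1/10 s, in which the tool goes at most 50 mm and 8.59 degrees, less where a joint would pass 70% of its speed; a pose out of reach is approached as far as the arm can. A call with a number of a shift or a turn outside -1 to 1 is refused whole. A call with a gripper value outside its range is refused whole. "grip" is the finger opening in mm, from 0 to 94, set as the call begins (left out, the last holds). The fingers move at their own pace and stop on an object; "grip_force" is the grip in N (left out, the last holds). Time passes only in rows, so rows that do not move let the fingers close. It gives the time, the measured TCP pose, the force and the opening at its end, in the units of the state.
- env.state(): the state, without advancing time (a new reading comes with each control period).
- env.snapshot(name): name is "scene" or "top" or "wrist"; returns a dict with "image" (420x560x3 uint8, red, green, blue), "intrinsics" (3x3 intrinsics, pixels), "extrinsics" (4x4, takes a point from world to camera coordinates). Camera axes: x right, y down, z forward; pixel columns grow to the right and rows downward; lengths in m; the calibration is good to about 2 mm. The wrist camera is an equidistant fisheye: a pixel r from the principal point sees the ray r / f radians off the axis. A picture is of the moment at which its call begins. There is no depth.
- env.finish_job(): hands the job in, once; it reports no verdict.
The state is a dict: "time_s": time; "q": joint angles; "joint_vel": joint speeds; "tau": joint torques, N m; "position": TCP position; "tcp_rot": TCP orientation; "contact_force": force on the tool from outside, world axes, zero at the start; "ft_torque": the same for the moment, N m; "width": finger opening in m.
Only numpy, scipy, OpenCV 4.12 (cv2) and the standard library are available. Lean on these libraries where they do the work, as an engineer would, in place of code of your own. Each camera call takes 0.05 s, during which the arm holds its last target. There are 200 camera calls.

### The job

Put away the returned telephone kit. Mount every rail module upright on the stand's rail: hook the lip on its back over the rail's top edge with the module leaning, then swing its foot in and press until the foot clip snaps home. Lay every black adapter flat on the low grey shelf, square to it, in one straight row side by side with no more than about a finger's width between neighbours, and leave the mouse and the cordless telephone where they are.

Things in the scene. Friction and masses are not known exactly. Their poses are not given: they have to be found in the camera images.
- stand: Fixed stand, level steel hat rail, 35 mm high, 15 mm deep, 260 mm long. Origin on the bench below the middle of the rail's front plane; y along the rail, front faces -x, z up. Flanges 3 mm thick at x 0 to 3 mm; the upper's top edge at z 165 mm (free behind for 5 mm down), the lower's bottom edge at z 130 mm (free behind for 5 mm up). Uprights are behind and lower: modules fit at y -118 to 118 mm.
- shelf: Fixed low grey steel shelf: flat board 150 mm deep (x), 280 mm wide (y), no lip at front or back, top face 50 mm above the bench; end plates rise 40 mm above the board. Origin on the bench under the board's centre, front faces -x.
- M1_mid (a point): Centre of rail module M1 (all alike; may be absent): white and grey plastic, 90 mm high (z), 30 wide (y), 54 deep (x -27 to 27; in the top and bottom 12 mm the front is at x -9). About 0.12 to 0.25 kg. Stands upright on the bench at the start. Grey front to -x; hook lip and sprung black foot clip on the back, +x. The clip's sloped slippery nose juts 14 mm beyond the back.
- M1_hook (a point): On M1's back plane, level with the ceiling of the lip's downward slot: x 27, z 21 mm from its centre. Slot 5 mm wide behind the back plane, 26 mm across (y); then the lip, 4 mm thick, hanging 4.5 mm below the ceiling. The back is relieved 2.5 mm above z 18. Mounted, this point is 0 to 3 mm before the rail's front plane and about 165 mm up.
- M1_foot (a point): On M1's back plane beside the foot clip: x 27, z -15 mm from its centre. Mounted, it is within 2 mm of the rail's front plane; if the clip has not snapped it stays about 9 mm before it.
- M1_clip (a joint): Foot clip of M1: 0 m at rest, up to 0.006 m when pushed down; spring 2 N at rest, 6 N at 4 mm. A hooked module let go hangs leaning on this clip, unsnapped; pressing its lower front towards the rail with roughly 5 to 15 N drives the clip down past the lower flange, and it springs back to 0 behind it.
- M2_mid (a point): Centre of rail module M2 (all alike; may be absent): white and grey plastic, 90 mm high (z), 30 wide (y), 54 deep (x -27 to 27; in the top and bottom 12 mm the front is at x -9). About 0.12 to 0.25 kg. Stands upright on the bench at the start. Grey front to -x; hook lip and sprung black foot clip on the back, +x. The clip's sloped slippery nose juts 14 mm beyond the back.
- M2_hook (a point): On M2's back plane, level with the ceiling of the lip's downward slot: x 27, z 21 mm from its centre. Slot 5 mm wide behind the back plane, 26 mm across (y); then the lip, 4 mm thick, hanging 4.5 mm below the ceiling. The back is relieved 2.5 mm above z 18. Mounted, this point is 0 to 3 mm before the rail's front plane and about 165 mm up.
- M2_foot (a point): On M2's back plane beside the foot clip: x 27, z -15 mm from its centre. Mounted, it is within 2 mm of the rail's front plane; if the clip has not snapped it stays about 9 mm before it.
- M2_clip (a joint): Foot clip of M2: 0 m at rest, up to 0.006 m when pushed down; spring 2 N at rest, 6 N at 4 mm. A hooked module let go hangs leaning on this clip, unsnapped; pressing its lower front towards the rail with roughly 5 to 15 N drives the clip down past the lower flange, and it springs back to 0 behind it.
- M3_mid (a point): Centre of rail module M3 (all alike; may be absent): white and grey plastic, 90 mm high (z), 30 wide (y), 54 deep (x -27 to 27; in the top and bottom 12 mm the front is at x -9). About 0.12 to 0.25 kg. Stands upright on the bench at the start. Grey front to -x; hook lip and sprung black foot clip on the back, +x. The clip's sloped slippery nose juts 14 mm beyond the back.
- M3_hook (a point): On M3's back plane, level with the ceiling of the lip's downward slot: x 27, z 21 mm from its centre. Slot 5 mm wide behind the back plane, 26 mm across (y); then the lip, 4 mm thick, hanging 4.5 mm below the ceiling. The back is relieved 2.5 mm above z 18. Mounted, this point is 0 to 3 mm before the rail's front plane and about 165 mm up.
- M3_foot (a point): On M3's back plane beside the foot clip: x 27, z -15 mm from its centre. Mounted, it is within 2 mm of the rail's front plane; if the clip has not snapped it stays about 9 mm before it.
- M3_clip (a joint): Foot clip of M3: 0 m at rest, up to 0.006 m when pushed down; spring 2 N at rest, 6 N at 4 mm. A hooked module let go hangs leaning on this clip, unsnapped; pressing its lower front towards the rail with roughly 5 to 15 N drives the clip down past the lower flange, and it springs back to 0 behind it.
- A1_mid (a point): Centre of telephone adapter A1 (all alike; may be absent): flat black plastic box 54 mm deep (x), 64 wide (y), 28 high, about 0.1 to 0.2 kg, tiny lamps on its -x face, sockets on its +x face. Lies flat on the bench at the start.
- A2_mid (a point): Centre of telephone adapter A2 (all alike; may be absent): flat black plastic box 54 mm deep (x), 64 wide (y), 28 high, about 0.1 to 0.2 kg, tiny lamps on its -x face, sockets on its +x face. Lies flat on the bench at the start.
- A3_mid (a point): Centre of telephone adapter A3 (all alike; may be absent): flat black plastic box 54 mm deep (x), 64 wide (y), 28 high, about 0.1 to 0.2 kg, tiny lamps on its -x face, sockets on its +x face. Lies flat on the bench at the start.
- mouse: Bystander: grey computer mouse on the bench between stand and shelf, 105 x 58 x 30 mm, origin at the centre of its underside.
- handset: Bystander: black cordless telephone standing in its round cradle, 76 mm across, 196 mm high, behind the gap between stand and shelf; origin at the centre of the cradle's underside.
Not all that is in view belongs to the job. What is shaped like the part that bears A3_mid but red is not meant.

How it is judged:
At the end, for the whole second after the job is handed in: Modules: on the rail, hook point within 6 mm and foot point within 3.5 mm of its front plane, upright within 0.15 rad, square within 0.1, clip back under 2 mm. Adapters: flat on the shelf, square within 0.14 rad, centres in line within 12 mm, each under 85 mm from a neighbour's (x of M1_hook in the frame of stand between -0.006 and 0.003 m and z of M1_hook in the frame of stand between 0.16 and 0.169 m and y of M1_hook in the frame of stand between -0.118 and 0.118 m and x of M1_foot in the frame of stand between -0.0035 and 0.004 m and angle between each of M1_mid, M2_mid, M3_mid's own z axis and vertical below 0.15 rad and angle between the y axis of each of M1_mid, M2_mid, M3_mid and the y axis of stand, either way round below 0.1 rad and value of joint each of M1_clip, M2_clip, M3_clip below 0.002 m and horizontal distance between M1_hook and M1_foot below 0.0075 m and x of M2_hook in the frame of stand between -0.006 and 0.003 m and z of M2_hook in the frame of stand between 0.16 and 0.169 m and y of M2_hook in the frame of stand between -0.118 and 0.118 m and x of M2_foot in the frame of stand between -0.0035 and 0.004 m and horizontal distance between M2_hook and M2_foot below 0.0075 m and x of M3_hook in the frame of stand between -0.006 and 0.003 m and z of M3_hook in the frame of stand between 0.16 and 0.169 m and y of M3_hook in the frame of stand between -0.118 and 0.118 m and x of M3_foot in the frame of stand between -0.0035 and 0.004 m and horizontal distance between M3_hook and M3_foot below 0.0075 m and z of A1_mid in the frame of shelf between 0.058 and 0.07 m and x of A1_mid in the frame of shelf between -0.06 and 0.06 m and y of A1_mid in the frame of shelf between -0.11 and 0.11 m and angle between each of A1_mid, A2_mid, A3_mid's own z axis and vertical below 0.1 rad and angle between the y axis of each of A1_mid, A2_mid, A3_mid and the y axis of shelf, either way round below 0.14 rad and (horizontal distance between A1_mid and A2_mid below 0.085 m or horizontal distance between A1_mid and A3_mid below 0.085 m) and x of A1_mid in the frame of A2_mid between -0.012 and 0.012 m and x of A1_mid in the frame of A3_mid between -0.012 and 0.012 m and z of A2_mid in the frame of shelf between 0.058 and 0.07 m and x of A2_mid in the frame of shelf between -0.06 and 0.06 m and y of A2_mid in the frame of shelf between -0.11 and 0.11 m and (horizontal distance between A2_mid and A1_mid below 0.085 m or horizontal distance between A2_mid and A3_mid below 0.085 m) and x of A2_mid in the frame of A3_mid between -0.012 and 0.012 m and z of A3_mid in the frame of shelf between 0.058 and 0.07 m and x of A3_mid in the frame of shelf between -0.06 and 0.06 m and y of A3_mid in the frame of shelf between -0.11 and 0.11 m and (horizontal distance between A3_mid and A1_mid below 0.085 m or horizontal distance between A3_mid and A2_mid below 0.085 m)); the robot touches nothing.
It fails at once if the mouse is shifted by more than 3 cm (distance of mouse from where it was at the start of the episode above 0.03 m).
It fails at once if the cordless telephone is shifted by more than 3 cm (distance of handset from where it was at the start of the episode above 0.03 m).
Of M1, M2, M3 only 2 to 3 are there at a start; the rules pass over those that are not, and their reading is None.
Of A1, A2, A3 only 2 to 3 are there at a start; the rules pass over those that are not, and their reading is None.
At some moment in a run one of A1, A2, A3 may be knocked a few centimetres aside while the robot is not near it.
It also fails if it takes over 210 s, if anything falls off the work surface, if the arm or the gripper's body presses on something with over 40 N, if the wrist force passes 120 N, or if a joint passes its speed limit or range.

## Working session

There is one attempt and no reset: what is moved stays moved. The work goes in short steps, Python scripts to look and compute and a tool call to move; the robot and the scene stay as the last step left them, time stands still between calls to the robot, and variables do not carry over. Pictures are saved under pics/ and viewed, about 12 in all and at most 16, crops included, and the job is handed in when it is done.

Besides the shell and the picture viewer there is one more tool, called after "Emit:" as name(argument=value, ...), one argument or row to a line, values as JSON. send_rows: Moves the arm, as the interface text tells. Shift numbers are shares of 5 cm and turn numbers shares of 360 degrees, none past 1 either way. Its arguments: {"type":"object","properties":{"moves":{"type":"array","items":{"type":"array","items":{"type":"number"}}},"grip":{"type":"number"},"grip_force":{"type":"number"}},"required":["moves"]}

```bash
ls; mkdir -p pics
cat > h.py <<'E'
import numpy as np,cv2
from rig import env
def snap(n,f=None):
    s=env.snapshot(n)
    if f: cv2.imwrite('pics/'+f,s['image'][:,:,::-1])
    return s
def ray(s,u,v):
    K=np.array(s['intrinsics']);T=np.array(s['extrinsics']);R=T[:3,:3]
    d=np.array([(u-K[0,2])/K[0,0],(v-K[1,2])/K[1,1],1.])
    return -R.T@T[:3,3],R.T@d
def plane(s,u,v,z):
    o,d=ray(s,u,v);return o+d*(z-o[2])/d[2]
def proj(s,p):
    K=np.array(s['intrinsics']);T=np.array(s['extrinsics']);c=T[:3,:3]@np.array(p)+T[:3,3]
    return (K@(c/c[2]))[:2]
def st():
    s=env.state();print(s['time_s'],np.round(s['position'],4),np.round(s['tcp_rot'],3),np.round(s['contact_force'],1),s['width'])
E
python3 - <<'E'
from h import *
st()
for n in('top','scene'):
    s=snap(n,n+'0.png');T=np.array(s['extrinsics']);print(n,np.round(s['intrinsics'],1).tolist(),np.round(-T[:3,:3].T@T[:3,3],3),np.round(T[:3,:3],2).tolist())
E
```

```text
pics
0.0 [0.2234 0.502  0.2123] [-1.38  -0.894  0.897] [-0.1 -0.1  0.2] 0.09377520830330172
top [[467.8, 0.0, 285.6], [0.0, 467.8, 205.3], [0.0, 0.0, 1.0]] [ 0.257 -0.003  1.208] [[-0.06, -1.0, 0.0], [-0.98, 0.06, -0.2], [0.2, -0.02, -0.98]]
scene [[425.3, 0.0, 275.0], [0.0, 425.3, 212.0], [0.0, 0.0, 1.0]] [ 0.771 -0.328  0.783] [[0.73, 0.68, 0.01], [0.59, -0.62, -0.52], [-0.35, 0.38, -0.86]]
```

View pics/top0.png

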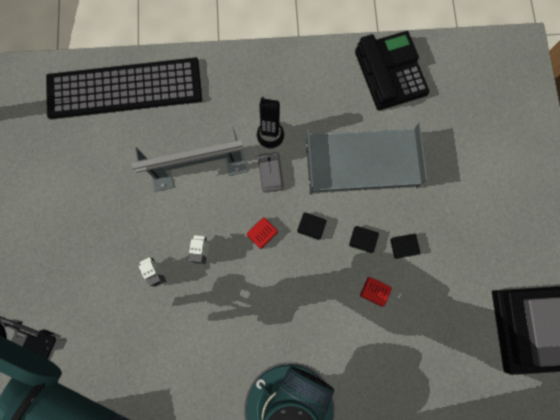

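View pics/scene0.png

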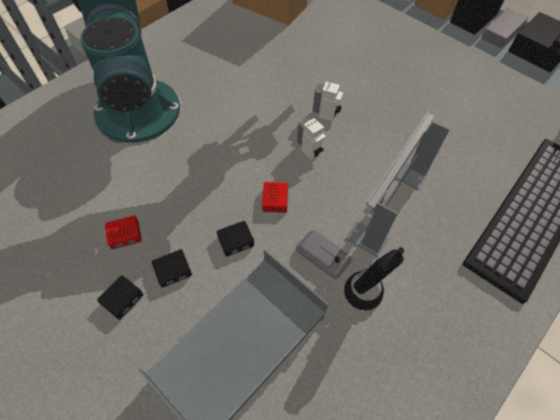

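Run:
```python
from h import *
from scipy.spatial.transform import Rotation as R
print(np.round(R.from_rotvec(env.state()['tcp_rot']).as_matrix(),3), env.nose_length)
```

```text
[[ 0.407 -0.001 -0.914]
 [ 0.914 -0.002  0.407]
 [-0.002 -1.     0.   ]] 0.008
```

```bash
cat > seg.py <<'E'
from h import *
def blobs(s,kind):
    im=s['image'].astype(int);g=im.max(2);d=g-im.min(2)
    m={'black':(g<45),'red':(im[:,:,0]-im[:,:,1]>80),'white':(g>170)&(d<30)}[kind].astype(np.uint8)
    n,l,stt,c=cv2.connectedComponentsWithStats(m)
    out=[]
    for i in range(1,n):
        if 60<stt[i,4]<4000:
            cs,_=cv2.findContours((l==i).astype(np.uint8),cv2.RETR_EXTERNAL,cv2.CHAIN_APPROX_NONE)
            out.append((stt[i,4],c[i],cv2.minAreaRect(cs[0]),cs[0]))
    return out
E
python3 - <<'E'
from seg import *
from rig import env
s=snap('top')
for k,z in(('black',.02),('red',.02),('white',.09)):
    for a,c,r,_ in blobs(s,k): 
        P=[plane(s,*p,z)[:2] for p in cv2.boxPoints(r)]
        L=[np.linalg.norm(P[i]-P[i-1]) for i in(1,2)]; e=P[1]-P[0]
        print(k,a,np.round(c),np.round(plane(s,*c,z),3),np.round(L,3),'ang',round(np.degrees(np.arctan2(e[1],e[0])),1))
im=s['image'][110:300,120:440][:,:,::-1]
cv2.imwrite('pics/t1.png',cv2.resize(im,None,fx=2.5,fy=2.5,interpolation=cv2.INTER_CUBIC))
E
```

```text
black 3241 [388.  70.] [ 0.862 -0.332  0.02 ] [0.17  0.221] ang -75.1
black 2420 [118.  91.] [0.847 0.41  0.02 ] [0.426 0.132] ang -86.6
black 92 [159.  79.] [0.878 0.3   0.02 ] [0.143 0.014] ang -84.7
black 77 [164.  85.] [0.858 0.285 0.02 ] [0.124 0.012] ang -86.2
black 137 [126.  95.] [0.834 0.391 0.02 ] [0.17  0.032] ang -88.0
black 776 [270. 123.] [0.731 0.004 0.02 ] [0.071 0.14 ] ang -93.6
black 495 [312. 226.] [ 0.444 -0.087  0.02 ] [0.055 0.061] ang -22.3
black 522 [364. 239.] [ 0.4   -0.218  0.02 ] [0.056 0.064] ang -23.5
black 527 [405. 246.] [ 0.376 -0.321  0.02 ] [0.068 0.052] ang -81.8
black 3291 [519. 329.] [ 0.153 -0.577  0.02 ] [0.17  0.204] ang -90.0
black 697 [307. 393.] [ 0.04  -0.046  0.02 ] [0.131 0.137] ang -27.0
black 136 [273. 387.] [0.059 0.034 0.02 ] [0.049 0.022] ang -65.2
black 389 [291. 414.] [-0.005 -0.003  0.02 ] [0.102 0.027] ang -93.8
red 500 [262. 232.] [0.434 0.042 0.02 ] [0.062 0.051] ang -48.0
red 400 [376. 292.] [ 0.266 -0.236  0.02 ] [0.048 0.061] ang -32.2
white 2933 [104.  24.] [1.008 0.424 0.09 ] [0.179 0.138] ang -93.6
white 3274 [177.  21.] [1.004 0.232 0.09 ] [0.209 0.13 ] ang -93.6
white 2953 [256.  19.] [0.997 0.022 0.09 ] [0.212 0.115] ang -93.6
white 2590 [335.  16.] [ 0.991 -0.188  0.09 ] [0.209 0.105] ang -90.0
white 2243 [414.  14.] [ 0.984 -0.398  0.09 ] [0.215 0.089] ang -93.6
white 1854 [492.  12.] [ 0.978 -0.608  0.09 ] [0.213 0.078] ang -93.6
white 732 [548.  14.] [ 0.962 -0.756  0.09 ] [0.073 0.099] ang -93.6
white 107 [553.  40.] [ 0.886 -0.755  0.09 ] [0.032 0.035] ang -86.7
white 208 [196. 244.] [0.405 0.197 0.09 ] [0.043 0.029] ang -9.5
white 206 [146. 268.] [0.357 0.317 0.09 ] [0.032 0.04 ] ang -66.5
```

View pics/t1.png

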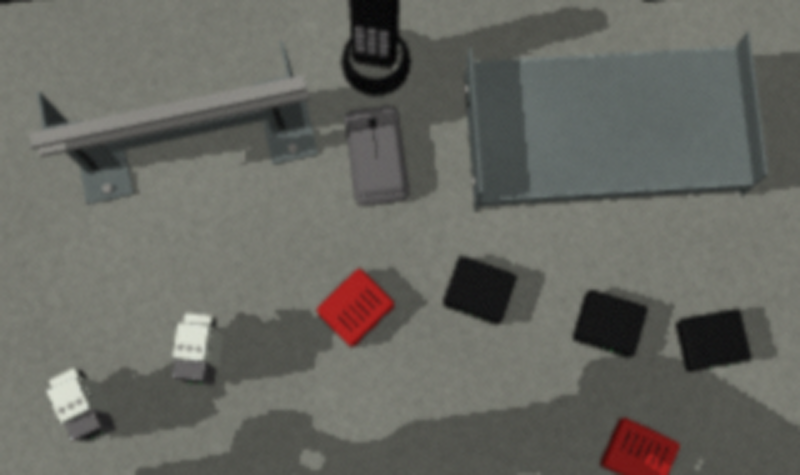

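Run:
```python
from h import *
s=snap('top')
f=lambda x,y:(x/2.5+120,y/2.5+110)
for n,p,z in(('shF1',(478,200),.05),('shF2',(752,187),.05),('shB1',(472,60),.05),('shB2',(740,48),.05),('railFL',(38,150),.147),('railTL',(32,135),.165),('railTR',(303,80),.165),('railR',(307,95),.147)):
    print(n,np.round(plane(s,*f(*p),z),3))
w=snap('wrist','w0.png');T=np.array(w['extrinsics']);print(np.round(w['intrinsics'],1).tolist(),np.round(-T[:3,:3].T@T[:3,3],3),np.round(T[:3,:3],2).tolist())
```

```text
shF1 [ 0.53  -0.091  0.05 ]
shF2 [ 0.526 -0.371  0.05 ]
shB1 [ 0.681 -0.096  0.05 ]
shB2 [ 0.676 -0.377  0.05 ]
railFL [0.582 0.326 0.147]
railTL [0.591 0.326 0.165]
railTR [0.629 0.073 0.165]
railR [0.62  0.071 0.147]
[[325.2, 0.0, 283.8], [0.0, 325.2, 211.1], [0.0, 0.0, 1.0]] [0.154 0.533 0.384] [[0.41, 0.91, -0.0], [0.88, -0.39, 0.26], [0.24, -0.11, -0.96]]
```

```bash
cat > plan.py <<'E'
from h import *
from scipy.spatial.transform import Rotation as R
def tool(psi,pitch=0,flip=False):
    """jaw axis along y of a body yawed psi deg; pitch: approach leans forward along body x"""
    a=np.radians(psi);p=np.radians(pitch);X=np.array([np.cos(a),np.sin(a),0]);Y=np.array([-np.sin(a),np.cos(a),0]);Z=np.array([0,0,1.])
    ty=np.sin(p)*X-np.cos(p)*Z; tx=-Y if flip else Y
    return np.column_stack([tx,ty,np.cross(tx,ty)])
def rows(pos,Rm,start=None,n=None,maxd=.04):
    s=env.state();p0=np.array(s['position']) if start is None else start[0];R0=R.from_rotvec(s['tcp_rot']).as_matrix() if start is None else start[1]
    d=np.array(pos)-p0;w=R.from_matrix(Rm@R0.T).as_rotvec()
    k=n or int(max(1,np.ceil(np.linalg.norm(d)/maxd),np.ceil(np.degrees(np.linalg.norm(w))/7.5)))
    print(k,'x',np.round(np.r_[d/k/.05,w/k/(2*np.pi)],4).tolist(),'to',np.round(pos,4))
E
python3 - <<'E'
from plan import *
T=tool(-9.5,20); print(np.round(T,2))
g=np.array([.392,.199,.067])+.011*T[:,1]
rows(g+[-.03,0,.13],T)
E
```

```text
[[ 0.17  0.34 -0.93]
 [ 0.99 -0.06  0.16]
 [ 0.   -0.94 -0.34]]
9 x [0.3159, -0.6753, -0.0583, -0.0018, -0.0059, 0.0044] to [0.3657 0.1984 0.1867]
```

Emit:
send_rows(
  moves=[
    [0.316,-0.675,-0.058,-0.0018,-0.0059,0.0044],
    [0.316,-0.675,-0.058,-0.0018,-0.0059,0.0044],
    [0.316,-0.675,-0.058,-0.0018,-0.0059,0.0044],
    [0.316,-0.675,-0.058,-0.0018,-0.0059,0.0044],
    [0.316,-0.675,-0.058,-0.0018,-0.0059,0.0044],
    [0.316,-0.675,-0.058,-0.0018,-0.0059,0.0044],
    [0.316,-0.675,-0.058,-0.0018,-0.0059,0.0044],
    [0.316,-0.675,-0.058,-0.0018,-0.0059,0.0044],
    [0.316,-0.675,-0.058,-0.0018,-0.0059,0.0044],
    [0,0,0,0,0,0],
  ],
  grip=70,
)

```text
time_s: 1.25
position: [0.3657, 0.1954, 0.1865]
tcp_rot: [-1.559, -1.309, 0.92]
contact_force: [-0.4, -0.9, 0.9]
width: 0.0698
```

Run:
```python
from plan import *
st();print(np.round(R.from_rotvec(env.state()['tcp_rot']).as_matrix(),3))
w=snap('wrist','w1.png');T=np.array(w['extrinsics']);print(np.round(-T[:3,:3].T@T[:3,3],3),np.round(T[:3,:3],2).tolist())
```

```text
1.25 [0.3657 0.1954 0.1865] [-1.559 -1.309  0.92 ] [-0.4 -0.9  0.9] 0.06975323264125519
[[ 0.172  0.336 -0.926]
 [ 0.985 -0.061  0.16 ]
 [-0.003 -0.94  -0.341]]
[0.238 0.217 0.322] [[0.17, 0.99, -0.0], [0.8, -0.14, 0.58], [0.57, -0.1, -0.82]]
```

View pics/w1.png

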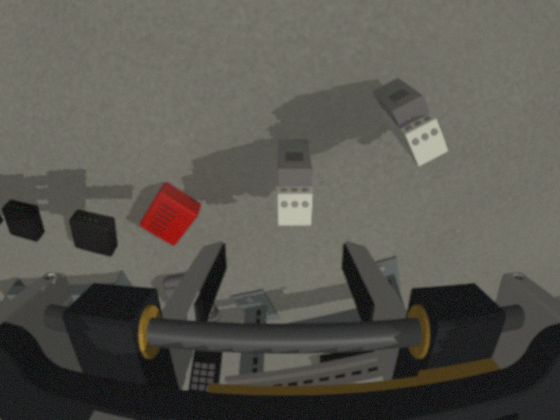

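```bash
cat >> h.py <<'E'
def fray(s,u,v):
    K=np.array(s['intrinsics']);T=np.array(s['extrinsics']);Rm=T[:3,:3]
    a=(u-K[0,2])/K[0,0];b=(v-K[1,2])/K[1,1];r=np.hypot(a,b);k=np.sin(r)/max(r,1e-9)
    return -Rm.T@T[:3,3],Rm.T@np.array([a*k,b*k,np.cos(r)])
def fplane(s,u,v,z):
    o,d=fray(s,u,v);return o+d*(z-o[2])/d[2]
def fproj(s,p):
    K=np.array(s['intrinsics']);T=np.array(s['extrinsics']);c=T[:3,:3]@np.array(p)+T[:3,3]
    r=np.hypot(c[0],c[1]);t=np.arctan2(r,c[2]);return K[:2,2]+K[0,0]*t*c[:2]/r
E
python3 - <<'E'
from plan import *
from seg import blobs
w=snap('wrist')
for a,c,r,cn in blobs(w,'white'):
    if c[1]>250: continue
    pts=np.array([fplane(w,*p[0],.09)[:2] for p in cn],np.float32)
    q=cv2.minAreaRect(pts);print(a,np.round(c),np.round(q[0],4),np.round(q[1],4),q[2])
E
```

```text
899 [425. 143.] [0.3514 0.3156] [0.0316 0.028 ] 22.662851333618164
815 [293. 210.] [0.3989 0.1981] [0.0284 0.0319] 80.43761444091797
```

Run:
```python
from plan import *
T=tool(-9.6,20); g=np.array([.3885,.1998,.067])+.011*T[:,1]
rows(g,T)
```

```text
4 x [0.1323, 0.0041, -0.654, -0.0, -0.0001, 0.0001] to [0.3922 0.1992 0.0567]
```

Emit:
send_rows(
  moves=[
    [0.265,0.06,-0.6,0,0,0],
    [0.265,0,-0.65,0,0,0],
    [0,0,-0.65,0,0,0],
    [0,0,-0.7,0,0,0],
    [0,0,0,0,0,0],
  ],
)

```text
time_s: 1.85
position: [0.3883, 0.2009, 0.0517]
tcp_rot: [-1.551, -1.305, 0.934]
contact_force: [-0.2, -0.3, 0.3]
width: 0.0701
```

Emit:
send_rows(
  moves=[
    [0,0,0,0,0,0],
    [0,0,0,0,0,0],
    [0,0,0,0,0,0],
    [0,0,0,0,0,0],
    [0,0,0,0,0,0],
    [0,0,0,0,0,0],
  ],
  grip=20,
  grip_force=35,
)

```text
time_s: 2.45
position: [0.3928, 0.2018, 0.0583]
tcp_rot: [-1.556, -1.314, 0.92]
contact_force: [-1.4, -0.1, 4.0]
width: 0.0299
```

Run:
```python
from plan import *
from seg import blobs
st();w=snap('wrist','w2.png')
t=R.from_rotvec(env.state()['tcp_rot']).as_matrix();print(np.degrees(np.arctan2(t[1,0],t[0,0]))-90,t[:,1])
cv2.imwrite('pics/w2c.png',cv2.resize(w['image'][130:420,100:460][:,:,::-1],None,fx=2,fy=2))
```

```text
2.45 [0.3928 0.2018 0.0583] [-1.556 -1.314  0.92 ] [-1.4 -0.1  4. ] 0.029881621889889215
-9.61065998752359 [ 0.33724251 -0.05738981 -0.93966691]
```

View pics/w2c.png

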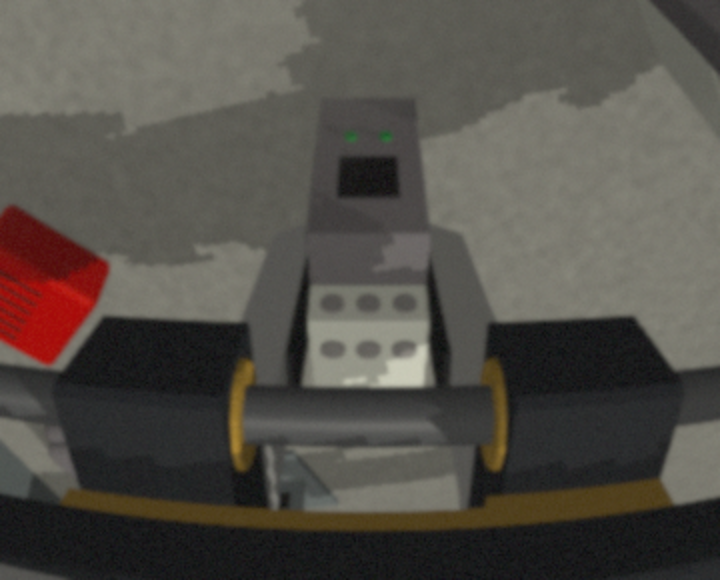

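Run:
```python
from plan import *
w=snap('wrist');tcp=np.array(env.state()['position'])
X=np.array([np.cos(np.radians(-9.6)),np.sin(np.radians(-9.6)),0])
g=tcp-.011*R.from_rotvec(env.state()['tcp_rot']).as_matrix()[:,1];print('g',g)
for v,z,xm in((290.5,.09,-9),(272,.078,-9),(246,.078,-27),(180,.012,-27)):
    p=fplane(w,284,v,z);print(np.round(p,4),'implied mid rel g, mm',round(1e3*(p-g)@X-xm,1))
```

```text
g [0.38909115 0.20242659 0.06860029]
[0.383  0.2027 0.09  ] implied mid rel g, mm 2.9
[0.3825 0.2028 0.078 ] implied mid rel g, mm 2.4
[0.365  0.2058 0.078 ] implied mid rel g, mm 2.7
[0.3671 0.2054 0.012 ] implied mid rel g, mm 4.8
```

Emit:
send_rows(
  moves=[
    [0,0,0.4,0,0,0],
    [0,0,0.8,0,0,0],
    [0,0,0.8,0,0,0],
    [0,0,0.8,0,0,0],
    [0,0,0,0,0,0],
  ],
)

```text
time_s: 3.05
position: [0.3952, 0.2032, 0.2041]
tcp_rot: [-1.557, -1.322, 0.91]
contact_force: [0.5, 1.3, -0.9]
width: 0.0298
```

Run:
```python
from plan import *
st()
a=snap('top')['image'][130:192,125:255];b=snap('scene')['image'][100:260,350:450]
a=cv2.resize(a,None,fx=6,fy=6,interpolation=cv2.INTER_CUBIC)
b=cv2.resize(b,None,fx=3.75,fy=3.75,interpolation=cv2.INTER_CUBIC)
cv2.imwrite('pics/ra.png',a[:,:,::-1]);cv2.imwrite('pics/rb.png',b[:,:,::-1])
```

```text
3.05 [0.3952 0.2032 0.2041] [-1.557 -1.322  0.91 ] [ 0.5  1.3 -0.9] 0.029809150580678342
```

View pics/ra.png

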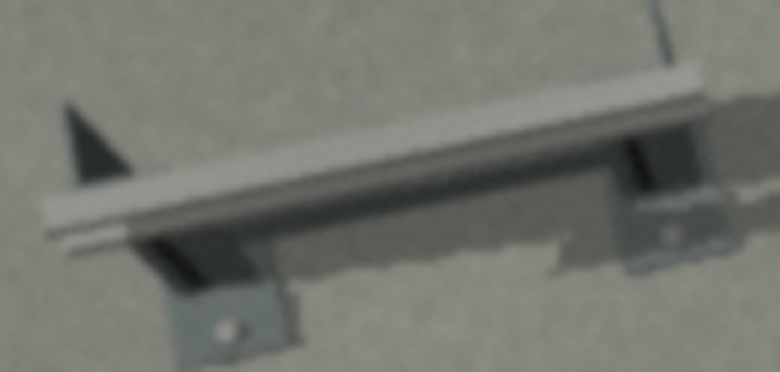

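View pics/rb.png

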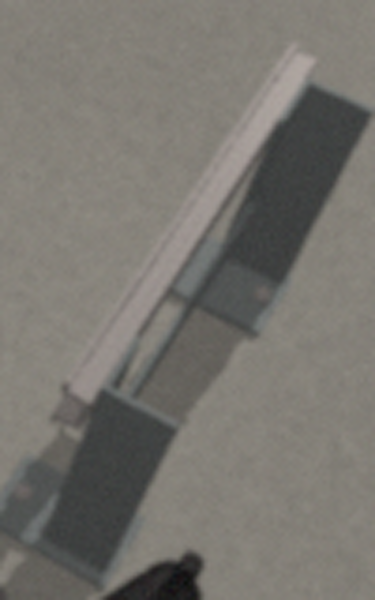

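Run:
```python
from plan import *
t=snap('top');s=snap('scene')
for n,im,P in(('top',t,[(132.5,169.3),(242,146.7)]),('scene',s,[(427.9,111.2),(368.1,202.7)])):
    a,b=[plane(im,*p,.165)[:2] for p in P];print(n,a,b,np.linalg.norm(a-b),'yaw',np.degrees(np.arctan2(-(a-b)[0],(a-b)[1])),(a+b)/2)
```

```text
top [0.57865577 0.32627856] [0.61727308 0.07136412] 0.25782294116787385 yaw 8.614310021424634 [0.59796442 0.19882134]
scene [0.57914354 0.32886906] [0.62273743 0.07233978] 0.26020703389532535 yaw 9.644551664138426 [0.60094049 0.20060442]
```

```bash
cat >> plan.py <<'E'
C=np.array([.5993,.1997,0]);YAW=9.1
def stand(p): # world->stand
    a=np.radians(YAW);d=np.array(p)-C;return np.array([np.cos(a)*d[0]+np.sin(a)*d[1],-np.sin(a)*d[0]+np.cos(a)*d[1],d[2]])
def world(p):
    a=np.radians(YAW);return C+[np.cos(a)*p[0]-np.sin(a)*p[1],np.sin(a)*p[0]+np.cos(a)*p[1],p[2]]
def hookpose(h,gh,lean,pitch):
    """TCP pose so that hook is at stand point h; gh=(x,z) hook rel grasp in module axes"""
    l=np.radians(lean);c,s=np.cos(l),np.sin(l)
    off=np.array([gh[0]*c+gh[1]*s,0,-gh[0]*s+gh[1]*c])
    T=tool(YAW,pitch-lean);return world(np.array(h)-off)+.011*T[:,1],T
def hooknow(gh,pitch):
    s=env.state();T=R.from_rotvec(s['tcp_rot']).as_matrix();g=np.array(s['position'])-.011*T[:,1]
    a=np.radians(YAW);fx=T[:,1]@[np.cos(a),np.sin(a),0];lean=np.radians(pitch)-np.arctan2(fx,-T[2,1]);c,sn=np.cos(lean),np.sin(lean)
    h=stand(g)+[gh[0]*c+gh[1]*sn,0,-gh[0]*sn+gh[1]*c]
    print('hook mm',np.round(h*1e3,1),'lean',round(np.degrees(lean),1),'yawerr',round(np.degrees(np.arctan2(T[1,0],T[0,0]))-90-YAW,2))
E
python3 - <<'E'
from plan import *
P,T=hookpose([-.0055,-.045,.195],(.0297,-.0026),21,20);rows(P,T)
E
```

```text
5 x [0.7331, -0.204, 0.0107, 0.0002, 0.0115, 0.0103] to [0.5743 0.1501 0.1971]
```

Emit:
send_rows(
  moves=[
    [0.3,-0.1,0.3,0.0001,0.006,0.005],
    [0.6,-0.15,0,0.0002,0.0115,0.01],
    [0.7,-0.2,0,0.0002,0.0115,0.01],
    [0.7,-0.2,0,0.0002,0.0115,0.01],
    [0.7,-0.2,0,0.0002,0.0115,0.01],
    [0.5,-0.15,-0.1,0,0.006,0.006],
    [0.1,0,-0.15,0,0,0],
    [0,0,0,0,0,0],
    [0,0,0,0,0,0],
  ],
)

```text
time_s: 4.15
position: [0.5708, 0.152, 0.1982]
tcp_rot: [-1.117, -1.309, 1.332]
contact_force: [-0.0, 0.8, -2.0]
width: 0.03
```

Run:
```python
from plan import *
st();hooknow((.0297,-.0026),20)
P,T=hookpose([-.0055,-.045,.175],(.0297,-.0026),21,20);rows(P,T,n=3)
w=snap('wrist');cv2.imwrite('pics/w3.png',cv2.resize(w['image'][180:420,100:460][:,:,::-1],None,fx=2,fy=2))
```

```text
4.15 [0.5708 0.152  0.1982] [-1.117 -1.309  1.332] [-0.   0.8 -2. ] 0.029950572371091805
hook mm [ -8.7 -42.6 196.1] lean 21.1 yawerr -0.14
3 x [0.0236, -0.0125, -0.1407, -0.0001, -0.0001, 0.0001] to [0.5743 0.1501 0.1771]
```

View pics/w3.png

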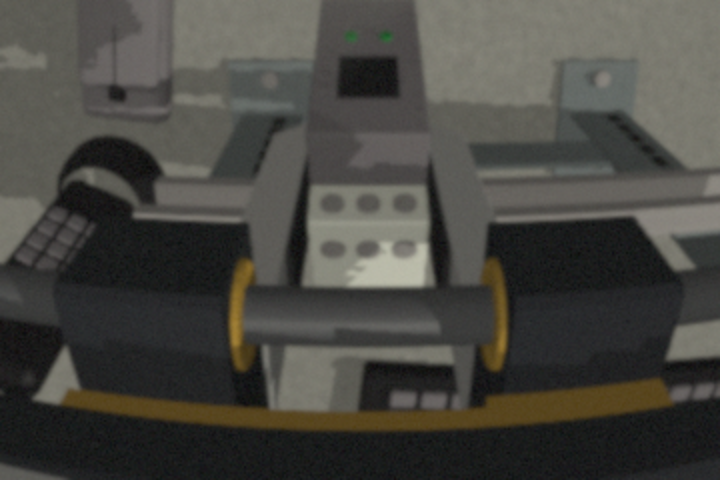

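Emit:
send_rows(
  moves=[
    [0.03,-0.02,-0.2,0,0,0],
    [0.03,-0.02,-0.15,0,0,0],
    [0,0,-0.07,0,0,0],
    [0,0,0,0,0,0],
    [0,0,0,0,0,0],
  ],
)

```text
time_s: 4.7
position: [0.5752, 0.1498, 0.1789]
tcp_rot: [-1.12, -1.312, 1.33]
contact_force: [0.2, 0.6, -3.3]
width: 0.0301
```

Emit:
send_rows(
  moves=[
    [0,0,-0.02,0,0,0],
    [0,0,-0.02,0,0,0],
    [0,0,-0.02,0,0,0],
    [0,0,0,0,0,0],
  ],
)

```text
time_s: 5.1
position: [0.5753, 0.1497, 0.1758]
tcp_rot: [-1.12, -1.312, 1.33]
contact_force: [0.7, -1.2, -2.0]
width: 0.0293
```

Run:
```python
from plan import *
st();hooknow((.0297,-.0026),20)
```

```text
5.1 [0.5753 0.1497 0.1758] [-1.12  -1.312  1.33 ] [ 0.7 -1.2 -2. ] 0.029324310638322897
hook mm [ -4.6 -45.6 173.7] lean 20.9 yawerr -0.15
```

Emit:
send_rows(
  moves=[
    [0,0,-0.02,0,0,0],
    [0,0,-0.02,0,0,0],
    [0,0,0,0,0,0],
  ],
)

```text
time_s: 5.4
position: [0.5755, 0.1497, 0.1742]
tcp_rot: [-1.12, -1.312, 1.33]
contact_force: [-1.2, -0.3, -1.5]
width: 0.0296
```

Emit:
send_rows(
  moves=[
    [0,0,-0.02,0,0,0],
    [0,0,0,0,0,0],
  ],
)

```text
time_s: 5.6
position: [0.5755, 0.1497, 0.174]
tcp_rot: [-1.12, -1.313, 1.329]
contact_force: [-2.2, -0.5, 2.9]
width: 0.0301
```

Emit:
send_rows(
  moves=[
    [0,0,-0.02,0,0,0],
    [0,0,0,0,0,0],
  ],
)

```text
time_s: 5.8
position: [0.5755, 0.1497, 0.1738]
tcp_rot: [-1.121, -1.313, 1.329]
contact_force: [-3.7, -0.0, 6.0]
width: 0.0299
```

Run:
```python
from plan import *
st();hooknow((.0297,-.0026),20)
```

```text
5.8 [0.5755 0.1497 0.1738] [-1.121 -1.313  1.329] [-3.7 -0.   6. ] 0.02989604183422396
hook mm [ -4.4 -45.6 171.9] lean 20.8 yawerr -0.15
```

Emit:
send_rows(
  moves=[
    [0.02,0.003,0.01,0,0,0],
    [0.02,0.003,0,0,0,0],
    [0,0,0,0,0,0],
  ],
)

```text
time_s: 6.1
position: [0.5777, 0.1501, 0.1735]
tcp_rot: [-1.121, -1.314, 1.329]
contact_force: [-0.9, 0.9, 3.3]
width: 0.03
```

Emit:
send_rows(
  moves=[
    [0.02,0.003,0,0,0,0],
    [0.02,0.003,0,0,0,0],
    [0,0,0,0,0,0],
  ],
)

```text
time_s: 6.4
position: [0.58, 0.1505, 0.1726]
tcp_rot: [-1.121, -1.313, 1.329]
contact_force: [-1.1, -0.6, 3.6]
width: 0.0298
```

Run:
```python
from plan import *
st();hooknow((.0297,-.0026),20)
```

```text
6.4 [0.58   0.1505 0.1726] [-1.121 -1.313  1.329] [-1.1 -0.6  3.6] 0.029819992308533428
hook mm [ 1.000e-01 -4.560e+01  1.706e+02] lean 20.8 yawerr -0.15
```

Emit:
send_rows(
  moves=[
    [0.02,0.003,-0.01,0,0,0],
    [0,0,-0.01,0,0,0],
    [0,0,0,0,0,0],
  ],
)

```text
time_s: 6.7
position: [0.5803, 0.1504, 0.1699]
tcp_rot: [-1.119, -1.311, 1.331]
contact_force: [1.1, -0.1, -2.8]
width: 0.0299
```

Emit:
send_rows(
  moves=[
    [0.02,0.003,-0.01,0,0,0],
    [0,0,-0.01,0,0,0],
    [0,0,0,0,0,0],
  ],
)

```text
time_s: 7.0
position: [0.581, 0.1506, 0.1699]
tcp_rot: [-1.119, -1.311, 1.331]
contact_force: [-0.1, 0.3, -1.9]
width: 0.0295
```

Run:
```python
from plan import *
st();hooknow((.0297,-.0026),20)
```

```text
7.0 [0.581  0.1506 0.1699] [-1.119 -1.311  1.331] [-0.1  0.3 -1.9] 0.029454614744046075
hook mm [  1.2 -45.6 167.8] lean 20.9 yawerr -0.15
```

Emit:
send_rows(
  moves=[
    [0,0,-0.02,0,0,0],
    [0,0,-0.02,0,0,0],
    [0,0,0,0,0,0],
  ],
)

```text
time_s: 7.3
position: [0.5813, 0.1506, 0.1691]
tcp_rot: [-1.12, -1.312, 1.33]
contact_force: [-1.5, -0.5, 1.1]
width: 0.0296
```

Emit:
send_rows(
  moves=[
    [0,0,-0.02,0,0,0],
    [0,0,-0.01,0,0,0],
    [0,0,0,0,0,0],
  ],
)

```text
time_s: 7.6
position: [0.5814, 0.1506, 0.1689]
tcp_rot: [-1.121, -1.313, 1.329]
contact_force: [-3.2, -1.0, 6.1]
width: 0.0298
```

Run:
```python
from plan import *
st();hooknow((.0297,-.0026),20)
```

```text
7.6 [0.5814 0.1506 0.1689] [-1.121 -1.313  1.329] [-3.2 -1.   6.1] 0.029794703283880366
hook mm [  1.6 -45.6 166.9] lean 20.8 yawerr -0.15
```

Emit:
send_rows(
  moves=[
    [-0.01,-0.0015,0,0,0,0],
    [-0.01,-0.0015,0,0,0,0],
    [0,0,0,0,0,0],
  ],
)

```text
time_s: 7.9
position: [0.5813, 0.1506, 0.1687]
tcp_rot: [-1.122, -1.315, 1.328]
contact_force: [-0.9, 0.7, 5.6]
width: 0.03
```

Run:
```python
from plan import *
st();hooknow((.0297,-.0026),20)
P0,T0=hookpose([.0005,-.0455,.1662],(.0297,-.0026),21,20)
P,T=hookpose([.000,-.0455,.1645],(.0297,-.0026),13,20);rows(P,T,(P0,T0),n=4)
```

```text
7.9 [0.5813 0.1506 0.1687] [-1.122 -1.315  1.328] [-0.9  0.7  5.6] 0.03004810503476001
hook mm [  1.4 -45.6 166.8] lean 20.6 yawerr -0.15
4 x [-0.0026, -0.0004, -0.0274, 0.0009, -0.0055, -0.0] to [0.5798 0.1505 0.1628]
```

Emit:
send_rows(
  moves=[
    [-0.005,-0.001,-0.02,0.0009,-0.0055,0],
    [0,0,-0.02,0.0009,-0.0055,0],
    [0,0,0,0,0,0],
  ],
)

```text
time_s: 8.2
position: [0.5804, 0.1504, 0.1664]
tcp_rot: [-1.169, -1.37, 1.291]
contact_force: [-1.4, -0.2, 5.3]
width: 0.03
```

Run:
```python
from plan import *
st();hooknow((.0297,-.0026),20)
```

```text
8.2 [0.5804 0.1504 0.1664] [-1.169 -1.37   1.291] [-1.4 -0.2  5.3] 0.02995759891638927
hook mm [  0.6 -45.7 166.4] lean 16.7 yawerr -0.14
```

Emit:
send_rows(
  moves=[
    [0,0,-0.025,0.0009,-0.0055,0],
    [0,0,-0.025,0.0004,-0.003,0],
    [0,0,0,0,0,0],
  ],
)

```text
time_s: 8.5
position: [0.5805, 0.1505, 0.1646]
tcp_rot: [-1.205, -1.413, 1.261]
contact_force: [-4.1, -0.3, 7.3]
width: 0.03
```

Run:
```python
from plan import *
st();hooknow((.0297,-.0026),20)
P0,T0=hookpose([.0005,-.0455,.1662],(.0297,-.0026),14,20)
P,T=hookpose([.0005,-.0455,.1652],(.0297,-.0026),0,20);rows(P,T,(P0,T0),n=5)
w=snap('wrist')['image'];t=snap('scene')['image']
cv2.imwrite('pics/s3.png',np.hstack([cv2.resize(w[180:380,200:400],(500,500)),cv2.resize(t[70:230,330:430],(312,500))])[:,:,::-1])
```

```text
8.5 [0.5805 0.1505 0.1646] [-1.205 -1.413  1.261] [-4.1 -0.3  7.3] 0.030016477742933173
hook mm [  0.6 -45.6 166. ] lean 13.6 yawerr -0.13
5 x [0.0043, 0.0007, -0.03, 0.0012, -0.0077, -0.0] to [0.5814 0.1507 0.1575]
```

View pics/s3.png

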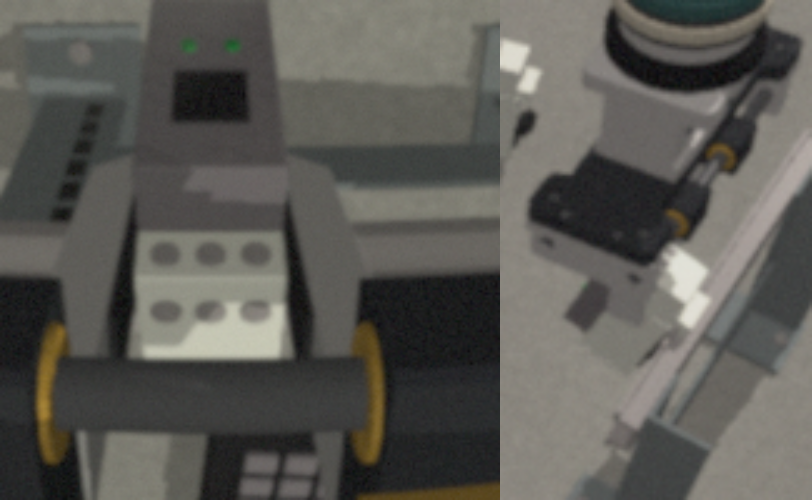

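Emit:
send_rows(
  moves=[
    [0.01,0.001,-0.03,0.0012,-0.0077,0],
    [0.01,0.001,-0.03,0.0012,-0.0077,0],
    [0,0,0,0,0,0],
  ],
)

```text
time_s: 8.9
position: [0.5809, 0.1505, 0.1613]
tcp_rot: [-1.271, -1.489, 1.204]
contact_force: [-4.1, -1.2, 6.3]
width: 0.0299
```

Emit:
send_rows(
  moves=[
    [0.01,0.001,-0.03,0.0012,-0.0077,0],
    [0.01,0.001,-0.03,0.0012,-0.0077,0],
    [0.01,0.001,-0.02,0.0012,-0.0077,0],
    [0,0,0,0,0,0],
  ],
)

```text
time_s: 9.3
position: [0.5814, 0.1506, 0.157]
tcp_rot: [-1.366, -1.601, 1.113]
contact_force: [-8.8, -1.6, 9.1]
width: 0.0297
```

Run:
```python
from plan import *
st();hooknow((.0297,-.0026),20);print(env.state()['ft_torque'])
```

```text
9.3 [0.5814 0.1506 0.157 ] [-1.366 -1.601  1.113] [-8.8 -1.6  9.1] 0.029746722025144445
hook mm [  0.5 -45.7 164.9] lean -0.3 yawerr -0.1
[-0.11010733  0.84802859 -0.06277311]
```

Emit:
send_rows(
  moves=[
    [0,0,0,0,0,0],
    [0,0,0,0,0,0],
    [0,0,0,0,0,0],
    [-0.15,-0.02,0.4,0,0,0],
    [-0.3,-0.05,0.6,0,0,0],
    [-0.3,-0.05,0.6,0,0,0],
    [-0.3,-0.05,0,0,0,0],
    [0,0,0,0,0,0],
  ],
  grip=60,
)

```text
time_s: 10.1
position: [0.5299, 0.1422, 0.2367]
tcp_rot: [-1.367, -1.602, 1.112]
contact_force: [0.2, -1.0, -0.5]
width: 0.0602
```

Run:
```python
from plan import *
st();T=tool(YAW,0);P=world([-.085,-.0455,.118]);rows(P,T)
w=snap('wrist')
cv2.imwrite('pics/w4.png',cv2.resize(w['image'][130:420,100:460][:,:,::-1],None,fx=2,fy=2))
# predicted pixel of snapped module's front edges vs unsnapped
for n,p in(('foot front snapped',(-.053,-.0455,.111)),('ledge front snapped',(-.053,-.0455,.177)),('topfront',(-.036,-.0455,.189))): print(n,fproj(w,world(p)))
a=np.radians(14)
for n,(x,z) in(('foot front uns',(-54,-54)),('ledge uns',(-54,12)),('top uns',(-36,24))):
    p=(x*np.cos(a)+z*np.sin(a),-45.5,165-x*np.sin(a)+z*np.cos(a)); print(n,fproj(w,world(np.array(p)/1e3)))
```

```text
10.1 [0.5299 0.1422 0.2367] [-1.367 -1.602  1.112] [ 0.2 -1.  -0.5] 0.060160023671315135
3 x [-0.0489, -0.0061, -0.7913, -0.003, 0.0186, 0.0001] to [0.5226 0.1413 0.118 ]
foot front snapped [285.02834975 184.04859602]
ledge front snapped [285.45079377 228.59312029]
topfront [285.51084029 255.54569448]
foot front uns [285.11386895 180.45637866]
ledge uns [285.54360915 243.01916982]
top uns [285.55613367 269.1971953 ]
```

View pics/w4.png

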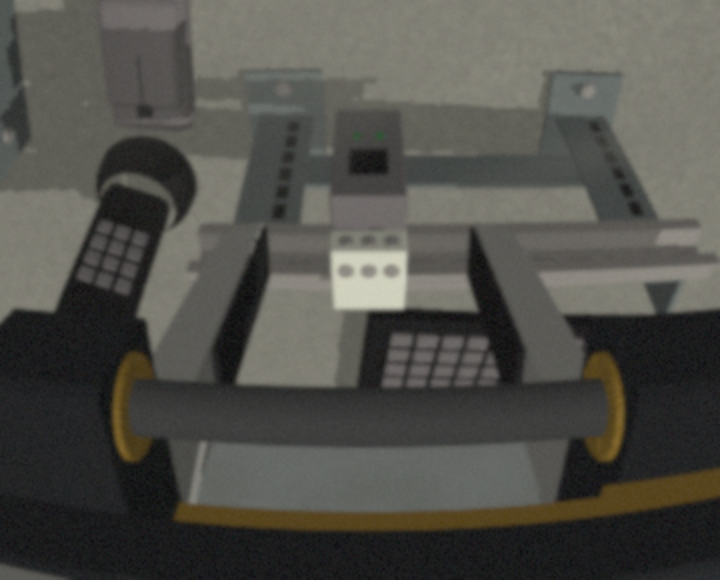

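Run:
```python
from plan import *
T=tool(22.7,20); g=np.array([.3421,.3117,.067])+.011*T[:,1]
rows(g+[0,0,.12],T)
```

```text
7 x [-0.5272, 0.4884, -0.1675, -0.0001, 0.0001, 0.0054] to [0.3456 0.3132 0.1767]
```

Emit:
send_rows(
  moves=[
    [-0.527,0.488,0,0,0,0.0054],
    [-0.527,0.488,0,0,0,0.0054],
    [-0.527,0.488,-0.2,0,0,0.0054],
    [-0.527,0.488,-0.2,0,0,0.0054],
    [-0.527,0.488,-0.2,0,0,0.0054],
    [-0.527,0.488,-0.3,0,0,0.0054],
    [-0.527,0.488,-0.27,0,0,0.0054],
    [0,0,0,0,0,0],
    [0,0,0,0,0,0],
  ],
)

```text
time_s: 11.05
position: [0.3453, 0.3132, 0.1753]
tcp_rot: [-1.196, -1.796, 1.255]
contact_force: [1.4, 0.6, 0.7]
width: 0.0601
```

Run:
```python
from plan import *
from seg import blobs
st();w=snap('wrist')
for a,c,r,cn in blobs(w,'white'):
    pts=np.array([fplane(w,*p[0],.09)[:2] for p in cn],np.float32)
    q=cv2.minAreaRect(pts);print(a,np.round(c),np.round(q[0],4),np.round(q[1],4),q[2])
T=tool(22.7,20); g=np.array([.3421,.3117,.067])+.011*T[:,1]
rows(g,T)
```

```text
11.05 [0.3453 0.3132 0.1753] [-1.196 -1.796  1.255] [1.4 0.6 0.7] 0.06009402167120935
682 [286. 197.] [0.3519 0.3155] [0.0302 0.0278] 24.4498348236084
3 x [-0.0036, 0.0014, -0.7967, -0.0001, 0.0002, 0.0001] to [0.3456 0.3132 0.0567]
```

Centered as predicted; descend, grip, lift.

Emit:
send_rows(
  moves=[
    [0,0,-0.6,0,0,0],
    [0,0,-0.7,0,0,0],
    [0,0,-0.7,0,0,0],
    [0,0,-0.35,0,0,0],
    [0,0,0,0,0,0],
    [0,0,0,0,0,0],
  ],
)

```text
time_s: 11.7
position: [0.3471, 0.3127, 0.0602]
tcp_rot: [-1.199, -1.796, 1.249]
contact_force: [-0.5, -0.1, 0.2]
width: 0.0601
```

Emit:
send_rows(
  moves=[
    [0,0,0,0,0,0],
    [0,0,0,0,0,0],
    [0,0,0,0,0,0],
    [0,0,0,0,0,0],
    [0,0,0,0,0,0],
    [0,0,0,0,0,0],
  ],
  grip=20,
  grip_force=35,
)

```text
time_s: 12.3
position: [0.346, 0.3134, 0.0602]
tcp_rot: [-1.197, -1.798, 1.249]
contact_force: [-0.7, -0.1, 4.3]
width: 0.0297
```

Run:
```python
from plan import *
st();w=snap('wrist','w5.png');T=R.from_rotvec(env.state()['tcp_rot']).as_matrix()
yaw=np.arctan2(T[1,0],T[0,0])-np.pi/2;print(np.degrees(yaw))
X=np.array([np.cos(yaw),np.sin(yaw),0]);g=np.array(env.state()['position'])-.011*T[:,1];print('g',g)
col=w['image'][:,280:289].mean((1,2));d=np.diff(cv2.GaussianBlur(col.reshape(-1,1),(1,5),0).ravel())
for v,z,xm in((290.5,.09,-9),(272,.078,-9),(246,.078,-27)):
    k=np.arange(int(v)-9,int(v)+10);e=k[np.argmax(np.abs(d[k]))]+.5
    p=fplane(w,284,e,z);print(v,e,round(d[int(e)],1),'mid rel g',round(1e3*(p-g)@X-xm,1), 'at same px',round(1e3*(fplane(w,284,v,z)-g)@X-xm,1))
```

```text
12.3 [0.346  0.3134 0.0602] [-1.197 -1.798  1.249] [-0.7 -0.1  4.3] 0.029671693865150766
22.607758839107444
g [0.34245169 0.31189431 0.07047483]
290.5 296.5 -17.1 mid rel g 9.0 at same px 4.3
272 269.5 12.6 mid rel g 1.8 at same px 3.7
246 242.5 3.1 mid rel g 1.3 at same px 3.6
```

Emit:
send_rows(
  moves=[
    [0,0,0.4,0,0,0],
    [0,0,0.8,0,0,0],
    [0,0,0.8,0,0,0],
    [0,0,0.8,0,0,0],
    [0,0,0,0,0,0],
    [0,0,0,0,0,0],
  ],
)

```text
time_s: 12.95
position: [0.3454, 0.3129, 0.199]
tcp_rot: [-1.197, -1.796, 1.251]
contact_force: [0.2, -0.9, -2.5]
width: 0.03
```

Run:
```python
from plan import *
st();P,T=hookpose([-.0045,.045,.195],(.0287,-.0045),21,20);rows(P,T)
```

```text
12.95 [0.3454 0.3129 0.199 ] [-1.197 -1.796  1.251] [ 0.2 -0.9 -2.5] 0.029974832875350025
6 x [0.7243, -0.2448, -0.0018, -0.0027, 0.0095, -0.0062] to [0.5627 0.2394 0.1985]
```

Emit:
send_rows(
  moves=[
    [0.4,-0.14,0.3,-0.0013,0.0047,-0.0031],
    [0.72,-0.245,0,-0.0027,0.0095,-0.0062],
    [0.72,-0.245,0,-0.0027,0.0095,-0.0062],
    [0.72,-0.245,0,-0.0027,0.0095,-0.0062],
    [0.72,-0.245,0,-0.0027,0.0095,-0.0062],
    [0.72,-0.245,-0.1,-0.0027,0.0095,-0.0062],
    [0.346,-0.105,-0.2,-0.0013,0.0047,-0.0031],
    [0,0,0,0,0,0],
    [0,0,0,0,0,0],
    [0,0,0,0,0,0],
  ],
)

```text
time_s: 13.95
position: [0.5614, 0.2399, 0.1987]
tcp_rot: [-1.116, -1.311, 1.334]
contact_force: [0.3, 0.8, -1.8]
width: 0.0296
```

Run:
```python
from plan import *
st();hooknow((.0287,-.0045),20);P,T=hookpose([-.0045,.045,.1735],(.0287,-.0045),21,20);rows(P,T,n=3)
```

```text
13.95 [0.5614 0.2399 0.1987] [-1.116 -1.311  1.334] [ 0.3  0.8 -1.8] 0.02964945283976555
hook mm [ -5.7  45.6 195.2] lean 21.1 yawerr -0.02
3 x [0.0083, -0.0031, -0.1449, -0.0001, -0.0001, 0.0] to [0.5627 0.2394 0.177 ]
```

Emit:
send_rows(
  moves=[
    [0.02,0,-0.17,0,0,0],
    [0.01,0,-0.15,0,0,0],
    [0,0,-0.1,0,0,0],
    [0,0,0,0,0,0],
    [0,0,0,0,0,0],
  ],
)

```text
time_s: 14.45
position: [0.5642, 0.2396, 0.1783]
tcp_rot: [-1.118, -1.311, 1.332]
contact_force: [1.0, 0.4, -1.4]
width: 0.0298
```

Emit:
send_rows(
  moves=[
    [0,0,-0.02,0,0,0],
    [0,0,-0.02,0,0,0],
    [0,0,0,0,0,0],
  ],
)

```text
time_s: 14.75
position: [0.5646, 0.2395, 0.1764]
tcp_rot: [-1.118, -1.311, 1.332]
contact_force: [-0.0, 0.2, -1.9]
width: 0.0299
```

Emit:
send_rows(
  moves=[
    [0,0,-0.02,0,0,0],
    [0,0,0,0,0,0],
  ],
)

```text
time_s: 14.95
position: [0.5646, 0.2395, 0.1757]
tcp_rot: [-1.118, -1.312, 1.332]
contact_force: [-0.5, 0.2, -0.2]
width: 0.0295
```

Run:
```python
from plan import *
st();hooknow((.0287,-.0045),20)
```

```text
14.95 [0.5646 0.2395 0.1757] [-1.118 -1.312  1.332] [-0.5  0.2 -0.2] 0.02952019610066784
hook mm [ -2.5  44.8 172.2] lean 20.9 yawerr -0.09
```

Emit:
send_rows(
  moves=[
    [0,0,-0.02,0,0,0],
    [0.02,0.003,-0.01,0,0,0],
    [0.02,0.003,0,0,0,0],
    [0,0,0,0,0,0],
  ],
)

```text
time_s: 15.35
position: [0.567, 0.2399, 0.1745]
tcp_rot: [-1.119, -1.312, 1.331]
contact_force: [-0.5, -0.1, 1.8]
width: 0.0298
```

Emit:
send_rows(
  moves=[
    [0.02,0.003,-0.02,0,0,0],
    [0.02,0.003,-0.01,0,0,0],
    [0,0,0,0,0,0],
  ],
)

```text
time_s: 15.65
position: [0.5682, 0.2399, 0.1712]
tcp_rot: [-1.117, -1.309, 1.333]
contact_force: [-0.3, 0.3, -3.0]
width: 0.0299
```

Run:
```python
from plan import *
st();hooknow((.0287,-.0045),20)
```

```text
15.65 [0.5682 0.2399 0.1712] [-1.117 -1.309  1.333] [-0.3  0.3 -3. ] 0.029862797122882388
hook mm [  1.   44.6 167.7] lean 21.1 yawerr -0.09
```

Emit:
send_rows(
  moves=[
    [-0.01,-0.001,-0.02,0,0,0],
    [0,0,-0.02,0,0,0],
    [-0.005,-0.001,-0.03,0.0009,-0.0055,0],
    [0,0,-0.025,0.0009,-0.0055,0],
    [0,0,0,0,0,0],
  ],
)

```text
time_s: 16.15
position: [0.5671, 0.2398, 0.1686]
tcp_rot: [-1.166, -1.368, 1.294]
contact_force: [-1.5, -1.3, 2.0]
width: 0.0299
```

Emit:
send_rows(
  moves=[
    [0,0,-0.025,0.0009,-0.0055,0],
    [0,0,-0.025,0.0005,-0.003,0],
    [0,0,0,0,0,0],
  ],
)

```text
time_s: 16.45
position: [0.5672, 0.2399, 0.1666]
tcp_rot: [-1.202, -1.411, 1.264]
contact_force: [-5.1, -0.7, 6.1]
width: 0.03
```

Run:
```python
from plan import *
st();hooknow((.0287,-.0045),20)
```

```text
16.45 [0.5672 0.2399 0.1666] [-1.202 -1.411  1.264] [-5.1 -0.7  6.1] 0.030031007055032605
hook mm [  0.2  44.7 166.4] lean 13.8 yawerr -0.06
```

Same as the first; swing in.

Emit:
send_rows(
  moves=[
    [0.01,0.001,-0.03,0.0012,-0.0077,0],
    [0.01,0.001,-0.03,0.0012,-0.0077,0],
    [0,0,0,0,0,0],
  ],
)

```text
time_s: 16.75
position: [0.5676, 0.24, 0.1634]
tcp_rot: [-1.267, -1.487, 1.207]
contact_force: [-6.4, -1.3, 5.4]
width: 0.0295
```

Emit:
send_rows(
  moves=[
    [0.01,0.001,-0.03,0.0012,-0.0077,0],
    [0.01,0.001,-0.03,0.0012,-0.0077,0],
    [0.01,0.001,-0.025,0.0012,-0.0077,0],
    [0,0,0,0,0,0],
    [0,0,0,0,0,0],
  ],
)

```text
time_s: 17.25
position: [0.568, 0.2401, 0.1592]
tcp_rot: [-1.361, -1.597, 1.118]
contact_force: [-12.6, -2.1, 9.6]
width: 0.0296
```

Run:
```python
from plan import *
st();hooknow((.0287,-.0045),20)
```

```text
17.25 [0.568  0.2401 0.1592] [-1.361 -1.597  1.118] [-12.6  -2.1   9.6] 0.02961273286111444
hook mm [  0.4  44.8 165. ] lean 0.0 yawerr -0.04
```

Emit:
send_rows(
  moves=[
    [0,0,0,0,0,0],
    [0,0,0,0,0,0],
    [0,0,0,0,0,0],
    [-0.15,-0.02,0.4,0,0,0],
    [-0.3,-0.05,0.6,0,0,0],
    [-0.3,-0.05,0.6,0,0,0],
    [-0.3,-0.05,0,0,0,0],
    [0,0,0,0,0,0],
    [0,0,0,0,0,0],
  ],
  grip=60,
)

```text
time_s: 18.15
position: [0.5178, 0.2317, 0.2371]
tcp_rot: [-1.363, -1.599, 1.116]
contact_force: [0.8, 0.1, 0.0]
width: 0.0602
```

Run:
```python
from plan import *
st()
w=snap('wrist')
cv2.imwrite('pics/w6.png',cv2.resize(w['image'][130:420,160:520][:,:,::-1],None,fx=2,fy=2))
for y in(-.0455,.0448):
  for n,p in(('foot',(-.054,y,.111)),('ledge',(-.054,y,.177)),('top',(-.036,y,.189))): print(n,np.round((fproj(w,world(p))-[160,130])*2))
```

```text
18.15 [0.5178 0.2317 0.2371] [-1.363 -1.599  1.116] [0.8 0.1 0. ] 0.06016427753472796
foot [ 61. 105.]
ledge [ 23. 190.]
top [ 24. 244.]
foot [250. 103.]
ledge [251. 191.]
top [251. 247.]
```

View pics/w6.png

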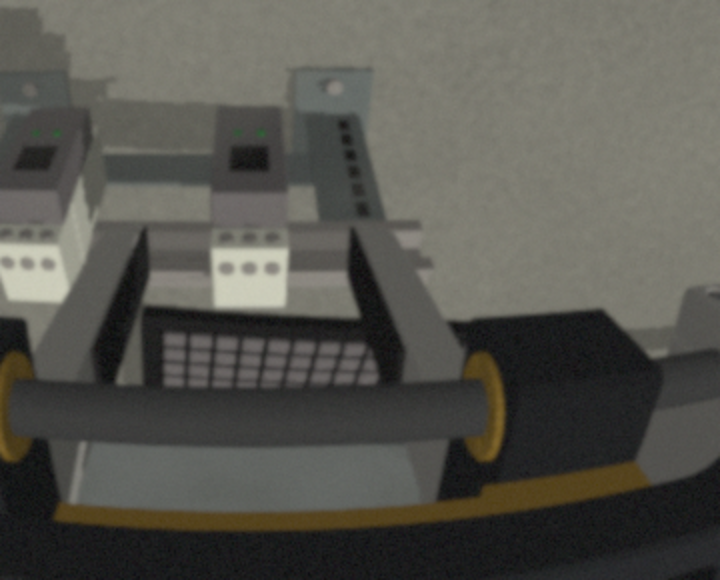

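```bash
cat > ad.py <<'E'
from plan import *
from seg import blobs
def adapters(z=.028):
    s=snap('top');o=[]
    for a,c,r,cn in blobs(s,'black'):
        if 300<a<800 and c[1]<260 and c[0]>280 and c[1]>135:
            P=np.array([plane(s,*p[0],z)[:2] for p in cn],np.float32);q=cv2.minAreaRect(P);b=cv2.boxPoints(q)
            e=[b[1]-b[0],b[2]-b[1]];e=min(e,key=np.linalg.norm);al=(np.degrees(np.arctan2(e[1],e[0]))+90)%180-90
            o.append((np.array(q[0]),al));print(np.round(c),'xy',np.round(q[0],4),'size',np.round(q[1],3),'alpha',round(al,1))
    return o
E
python3 - <<'E'
from ad import *
print(np.round(env.state()['q'],2))
o=adapters()
p,al=o[0];T=tool(al-90);rows([p[0],p[1],.12],T)
E
```

```text
[ 0.36 -0.13  1.58 -0.07  1.35 -1.36]
[331. 224.] xy [ 0.4439 -0.1361] size [0.061 0.054] alpha -22.7
[364. 239.] xy [ 0.4002 -0.2159] size [0.064 0.054] alpha -21.2
[405. 246.] xy [ 0.376  -0.3185] size [0.051 0.065] alpha 6.3
17 x [-0.087, -0.4326, -0.1368, 0.0031, 0.0025, -0.0196] to [ 0.4439 -0.1361  0.12  ]
```

Emit:
send_rows(
  moves=[
    [-0.087,-0.43,0,0.0031,0.0025,-0.0196],
    [-0.087,-0.43,0,0.0031,0.0025,-0.0196],
    [-0.087,-0.43,0,0.0031,0.0025,-0.0196],
    [-0.087,-0.43,0,0.0031,0.0025,-0.0196],
    [-0.087,-0.43,0,0.0031,0.0025,-0.0196],
    [-0.087,-0.43,0,0.0031,0.0025,-0.0196],
    [-0.087,-0.43,0,0.0031,0.0025,-0.0196],
    [-0.087,-0.43,0,0.0031,0.0025,-0.0196],
    [-0.087,-0.43,0,0.0031,0.0025,-0.0196],
    [-0.087,-0.43,-0.2,0.0031,0.0025,-0.0196],
    [-0.087,-0.43,-0.2,0.0031,0.0025,-0.0196],
    [-0.087,-0.43,-0.2,0.0031,0.0025,-0.0196],
  ],
  grip=90,
)

```text
time_s: 19.45
position: [0.4655, -0.0273, 0.2064]
tcp_rot: [-1.642, -0.247, 0.104]
contact_force: [0.2, -0.1, 0.5]
width: 0.0898
```

Emit:
send_rows(
  moves=[
    [-0.087,-0.43,-0.3,0.0031,0.0025,-0.0196],
    [-0.087,-0.43,-0.3,0.0031,0.0025,-0.0196],
    [-0.087,-0.43,-0.3,0.0031,0.0025,-0.0196],
    [-0.087,-0.43,-0.3,0.0031,0.0025,-0.0196],
    [-0.087,-0.43,-0.3,0.0031,0.0025,-0.0196],
    [0,0,0,0,0,0],
    [0,0,0,0,0,0],
    [0,0,0,0,0,0],
  ],
)

```text
time_s: 20.25
position: [0.4443, -0.1332, 0.1333]
tcp_rot: [-1.55, 0.306, -0.303]
contact_force: [-0.3, -0.3, 0.1]
width: 0.0899
```

Run:
```python
from ad import *
st();print(np.round(env.state()['q'],2))
w=snap('wrist','w7.png')
rows([.4439,-.1361,.012],tool(-22.7-90))
```

```text
20.25 [ 0.4443 -0.1332  0.1333] [-1.55   0.306 -0.303] [-0.3 -0.3  0.1] 0.08987600307223526
[-0.41 -0.07  1.69 -0.    1.52 -0.02]
4 x [-0.0026, -0.0149, -0.6081, 0.0, -0.0, -0.0003] to [ 0.4439 -0.1361  0.012 ]
```

View pics/w7.png

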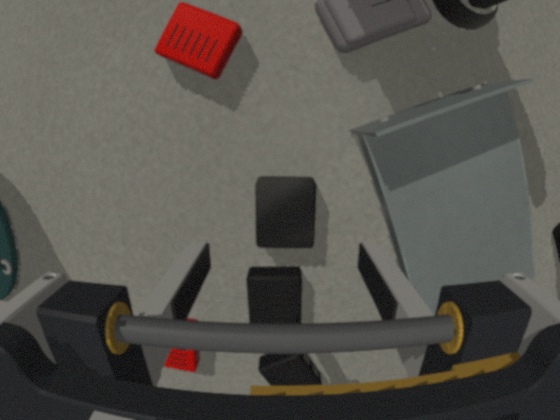

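Emit:
send_rows(
  moves=[
    [0,-0.06,-0.6,0,0,-0.001],
    [0,0,-0.7,0,0,0],
    [0,0,-0.7,0,0,0],
    [0,0,-0.4,0,0,0],
    [0,0,0,0,0,0],
    [0,0,0,0,0,0],
  ],
)

```text
time_s: 20.9
position: [0.4445, -0.1363, 0.014]
tcp_rot: [-1.55, 0.311, -0.309]
contact_force: [-0.2, 0.5, -1.0]
width: 0.0899
```

Emit:
send_rows(
  moves=[
    [0,0,0,0,0,0],
    [0,0,0,0,0,0],
    [0,0,0,0,0,0],
    [0,0,0,0,0,0],
    [0,0,0,0,0,0],
    [0,0,0,0,0,0],
  ],
  grip=45,
  grip_force=25,
)

```text
time_s: 21.5
position: [0.4439, -0.1369, 0.0132]
tcp_rot: [-1.549, 0.313, -0.31]
contact_force: [0.2, 0.2, 2.0]
width: 0.0537
```

```bash
cat >> ad.py <<'E'
S=np.array([.603,-.234]);SY=-.9
def shelf(x,y): a=np.radians(SY);return S+[np.cos(a)*x-np.sin(a)*y,np.sin(a)*x+np.cos(a)*y]
E
python3 - <<'E'
from ad import *
st();z=env.state()['position'][2]
P=shelf(-.02,.072);T=tool(SY-90);rows([*P,z+.07],T);print('place z',z+.05)
E
```

```text
21.5 [ 0.4439 -0.1369  0.0132] [-1.549  0.313 -0.31 ] [0.2 0.2 2. ] 0.053656641080493575
4 x [0.7011, -0.1241, 0.35, 0.0, -0.0001, 0.0152] to [ 0.5841 -0.1617  0.0832]
place z 0.0632312473954238
```

Emit:
send_rows(
  moves=[
    [0,0,0.6,0,0,0],
    [0,0,0.9,0,0,0],
    [0,0,0.5,0,0,0],
    [0.5,-0.09,0,0,0,0.012],
    [0.7,-0.124,0,0,0,0.0152],
    [0.7,-0.124,0,0,0,0.0152],
    [0.7,-0.124,0,0,0,0.0152],
    [0.204,-0.034,-0.2,0,0,0.0034],
    [0,0,-0.4,0,0,0],
    [0,0,-0.2,0,0,0],
    [0,0,0,0,0,0],
    [0,0,0,0,0,0],
  ],
)

```text
time_s: 22.7
position: [0.5832, -0.1614, 0.0727]
tcp_rot: [-1.572, 0.013, -0.008]
contact_force: [-0.4, 0.4, -0.6]
width: 0.0536
```

Run:
```python
from ad import *
st();P=shelf(-.02,.072);rows([*P,.064],tool(SY-90),n=1)
```

```text
22.7 [ 0.5832 -0.1614  0.0727] [-1.572  0.013 -0.008] [-0.4  0.4 -0.6] 0.05362606615888129
1 x [0.0184, -0.0054, -0.1733, 0.0001, -0.0005, -0.0003] to [ 0.5841 -0.1617  0.064 ]
```

Emit:
send_rows(
  moves=[
    [0.018,-0.005,-0.08,0,0,0],
    [0,0,-0.06,0,0,0],
    [0,0,-0.03,0,0,0],
    [0,0,0,0,0,0],
    [0,0,0,0,0,0],
  ],
)

```text
time_s: 23.2
position: [0.5849, -0.1618, 0.0645]
tcp_rot: [-1.572, 0.012, -0.009]
contact_force: [0.1, 0.0, -1.5]
width: 0.0536
```

Emit:
send_rows(
  moves=[
    [0,0,0,0,0,0],
    [0,0,0,0,0,0],
    [0,0,0,0,0,0],
    [0,0,0,0,0,0],
    [0,0,0,0,0,0],
    [0,0,0.6,0,0,0],
    [0,0,0.8,0,0,0],
    [0,0,0.4,0,0,0],
    [0,0,0,0,0,0],
  ],
  grip=88,
)

```text
time_s: 24.1
position: [0.5871, -0.1626, 0.1592]
tcp_rot: [-1.575, 0.006, -0.015]
contact_force: [0.3, 0.1, -0.0]
width: 0.0882
```

Run:
```python
from ad import *
st();o=adapters()
p,al=min(o,key=lambda q:np.linalg.norm(q[0]-[.40,-.216]));rows([*p,.012],tool(al-90))
```

```text
24.1 [ 0.5871 -0.1626  0.1592] [-1.575  0.006 -0.015] [ 0.3  0.1 -0. ] 0.08821005355743478
[351. 161.] xy [ 0.6137 -0.2008] size [0.128 0.047] alpha -21.2
[405. 246.] xy [ 0.376  -0.3185] size [0.051 0.065] alpha 6.3
8 x [-0.5246, -0.3909, -0.3606, 0.0001, 0.0, 0.0024] to [ 0.376  -0.3185  0.012 ]
```

Run:
```python
from ad import *
rows([.4002,-.2159,.13],tool(-21.2-90))
```

```text
5 x [-0.7426, -0.2148, -0.1049, 0.0001, 0.0, -0.0114] to [ 0.4002 -0.2159  0.13  ]
```

Emit:
send_rows(
  moves=[
    [-0.74,-0.215,0,0,0,-0.0114],
    [-0.74,-0.215,0,0,0,-0.0114],
    [-0.74,-0.215,0,0,0,-0.0114],
    [-0.74,-0.215,-0.2,0,0,-0.0114],
    [-0.74,-0.215,-0.3,0,0,-0.0114],
    [0,0,0,0,0,0],
    [0,0,0,0,0,0],
  ],
)

```text
time_s: 24.85
position: [0.3987, -0.215, 0.1274]
tcp_rot: [-1.55, 0.296, -0.288]
contact_force: [-0.6, -0.1, -0.0]
width: 0.0879
```

```bash
cat >> ad.py <<'E'
def wadapters(z=.028):
    w=snap('wrist');im=w['image'].astype(int);m=(im.max(2)<50).astype(np.uint8);m=cv2.morphologyEx(m,cv2.MORPH_CLOSE,np.ones((5,5),np.uint8));m[285:]=0
    for cn in cv2.findContours(m,cv2.RETR_EXTERNAL,cv2.CHAIN_APPROX_NONE)[0]:
        if cv2.contourArea(cn)<500: continue
        P=np.array([fplane(w,*p[0],z)[:2] for p in cn],np.float32);q=cv2.minAreaRect(P);b=cv2.boxPoints(q)
        e=min([b[1]-b[0],b[2]-b[1]],key=np.linalg.norm);al=(np.degrees(np.arctan2(e[1],e[0]))+90)%180-90
        print(np.round(cn.mean((0,1))),'xy',np.round(q[0],4),'size',np.round(q[1],3),'alpha',round(al,1))
    return w
E
python3 - <<'E'
from ad import *
st();w=wadapters();cv2.imwrite('pics/w8.png',w['image'][:,:,::-1]);rows([.4002,-.2159,.012],tool(-21.2-90),n=4)
E
```

```text
24.85 [ 0.3987 -0.215   0.1274] [-1.55   0.296 -0.288] [-0.6 -0.1 -0. ] 0.08792369252249842
[201. 268.] xy [ 0.3079 -0.2382] size [0.051 0.016] alpha -54.4
[287. 215.] xy [ 0.4012 -0.2168] size [0.064 0.052] alpha -22.3
[476.  85.] xy [ 0.6121 -0.1663] size [0.076 0.078] alpha 88.9
4 x [0.0011, -0.0031, -0.5825, -0.0, -0.0001, 0.0] to [ 0.4002 -0.2159  0.012 ]
```

Emit:
send_rows(
  moves=[
    [0.03,-0.02,-0.6,0,0,-0.001],
    [0,0,-0.7,0,0,0],
    [0,0,-0.7,0,0,0],
    [0,0,-0.3,0,0,0],
    [0,0,0,0,0,0],
    [0,0,0,0,0,0],
  ],
)

```text
time_s: 25.5
position: [0.4028, -0.2167, 0.015]
tcp_rot: [-1.552, 0.296, -0.294]
contact_force: [-0.1, -1.4, 0.1]
width: 0.0881
```

Emit:
send_rows(
  moves=[
    [0,0,0,0,0,0],
    [0,0,0,0,0,0],
    [0,0,0,0,0,0],
    [0,0,0,0,0,0],
    [0,0,0,0,0,0],
    [0,0,0,0,0,0],
  ],
  grip=45,
  grip_force=25,
)

```text
time_s: 26.1
position: [0.4013, -0.2166, 0.0148]
tcp_rot: [-1.551, 0.298, -0.295]
contact_force: [-1.8, 1.1, 2.8]
width: 0.054
```

Run:
```python
from ad import *
st();z=env.state()['position'][2]
rows([*shelf(-.02,-.002),z+.055],tool(SY-90),n=5)
```

```text
26.1 [ 0.4013 -0.2166  0.0148] [-1.551  0.298 -0.295] [-1.8  1.1  2.8] 0.05401030081930266
5 x [0.7266, -0.0762, 0.22, 0.0, -0.0001, 0.0115] to [ 0.583  -0.2357  0.0698]
```

Emit:
send_rows(
  moves=[
    [0,0,0.6,0,0,0],
    [0,0,0.9,0,0,0],
    [0.3,-0.036,0.5,0,0,0.006],
    [0.726,-0.076,0,0,0,0.0115],
    [0.726,-0.076,0,0,0,0.0115],
    [0.726,-0.076,0,0,0,0.0115],
    [0.726,-0.076,0,0,0,0.0115],
    [0.43,-0.04,-0.1,0,0,0.0055],
    [0,0,-0.4,0,0,0],
    [0,0,-0.25,0,0,0],
    [0,0,0,0,0,0],
    [0,0,0,0,0,0],
  ],
)

```text
time_s: 27.3
position: [0.5824, -0.2354, 0.0765]
tcp_rot: [-1.571, 0.016, -0.011]
contact_force: [1.1, -0.8, -0.6]
width: 0.0539
```

Run:
```python
from ad import *
st();rows([*shelf(-.02,-.002),.0652],tool(SY-90),n=1)
```

```text
27.3 [ 0.5824 -0.2354  0.0765] [-1.571  0.016 -0.011] [ 1.1 -0.8 -0.6] 0.053948526891166665
1 x [0.0117, -0.0051, -0.2253, 0.0001, -0.0005, 0.0002] to [ 0.583  -0.2357  0.0652]
```

Emit:
send_rows(
  moves=[
    [0.012,-0.005,-0.1,0,0,0],
    [0,0,-0.08,0,0,0],
    [0,0,-0.04,0,0,0],
    [0,0,0,0,0,0],
    [0,0,0,0,0,0],
  ],
)

```text
time_s: 27.8
position: [0.5837, -0.2359, 0.0661]
tcp_rot: [-1.572, 0.014, -0.011]
contact_force: [-0.2, 0.1, -1.0]
width: 0.0534
```

Emit:
send_rows(
  moves=[
    [0,0,0,0,0,0],
    [0,0,0,0,0,0],
    [0,0,0,0,0,0],
    [0,0,0,0,0,0],
    [0,0,0,0,0,0],
    [0,0,0.6,0,0,0],
    [0,0,0.8,0,0,0],
    [0,0,0.4,0,0,0],
    [0,0,0,0,0,0],
  ],
  grip=88,
)

```text
time_s: 28.7
position: [0.5858, -0.2369, 0.1609]
tcp_rot: [-1.576, 0.008, -0.018]
contact_force: [-0.4, -0.1, -0.3]
width: 0.088
```

Run:
```python
from ad import *
st();rows([.376,-.3185,.13],tool(6.3-90))
```

```text
28.7 [ 0.5858 -0.2369  0.1609] [-1.576  0.008 -0.018] [-0.4 -0.1 -0.3] 0.08798270912988138
6 x [-0.6993, -0.2721, -0.1028, 0.0001, 0.0002, 0.0034] to [ 0.376  -0.3185  0.13  ]
```

Emit:
send_rows(
  moves=[
    [-0.7,-0.27,0,0,0,0.0034],
    [-0.7,-0.27,0,0,0,0.0034],
    [-0.7,-0.27,0,0,0,0.0034],
    [-0.7,-0.27,-0.1,0,0,0.0034],
    [-0.7,-0.27,-0.2,0,0,0.0034],
    [-0.7,-0.27,-0.3,0,0,0.0034],
    [0,0,0,0,0,0],
    [0,0,0,0,0,0],
  ],
)

```text
time_s: 29.5
position: [0.3728, -0.3162, 0.1242]
tcp_rot: [-1.568, -0.084, 0.089]
contact_force: [0.3, -0.3, 0.5]
width: 0.0877
```

Run:
```python
from ad import *
st();w=wadapters()
```

```text
29.5 [ 0.3728 -0.3162  0.1242] [-1.568 -0.084  0.089] [ 0.3 -0.3  0.5] 0.08769166966135032
[285. 215.] xy [ 0.3758 -0.32  ] size [0.051 0.064] alpha 6.3
[529. 166.] xy [ 0.6226 -0.2381] size [0.077 0.089] alpha 89.4
[537.  84.] xy [ 0.6167 -0.1485] size [0.076 0.082] alpha 0.3
```

Emit:
send_rows(
  moves=[
    [0.06,-0.07,-0.6,0,0,0],
    [0,0,-0.7,0,0,0],
    [0,0,-0.7,0,0,0],
    [0,0,-0.2,0,0,0],
    [0,0,0,0,0,0],
    [0,0,0,0,0,0],
  ],
)

```text
time_s: 30.15
position: [0.3782, -0.321, 0.0175]
tcp_rot: [-1.572, -0.088, 0.089]
contact_force: [0.1, 0.1, 0.5]
width: 0.0881
```

Emit:
send_rows(
  moves=[
    [0,0,0,0,0,0],
    [0,0,0,0,0,0],
    [0,0,0,0,0,0],
    [0,0,0,0,0,0],
    [0,0,0,0,0,0],
    [0,0,0,0,0,0],
  ],
  grip=45,
  grip_force=25,
)

```text
time_s: 30.75
position: [0.3765, -0.3206, 0.0163]
tcp_rot: [-1.571, -0.086, 0.09]
contact_force: [-1.3, -0.1, 2.7]
width: 0.0539
```

Run:
```python
from ad import *
st();z=env.state()['position'][2]
rows([*shelf(-.02,-.076),z+.055],tool(SY-90),n=5)
```

```text
30.75 [ 0.3765 -0.3206  0.0163] [-1.571 -0.086  0.09 ] [-1.3 -0.1  2.7] 0.05390384519462455
5 x [0.8212, 0.0435, 0.22, 0.0001, -0.0001, -0.0041] to [ 0.5818 -0.3097  0.0713]
```

Emit:
send_rows(
  moves=[
    [0,0,0.6,0,0,0],
    [0,0,0.9,0,0,0],
    [0.3,0.016,0.5,0,0,-0.001],
    [0.75,0.04,0,0,0,-0.004],
    [0.75,0.04,0,0,0,-0.004],
    [0.75,0.04,0,0,0,-0.004],
    [0.75,0.04,0,0,0,-0.004],
    [0.75,0.04,-0.1,0,0,-0.0035],
    [0.056,0,-0.35,0,0,0],
    [0,0,-0.25,0,0,0],
    [0,0,0,0,0,0],
    [0,0,0,0,0,0],
  ],
)

```text
time_s: 31.95
position: [0.5809, -0.3095, 0.0803]
tcp_rot: [-1.571, 0.017, -0.011]
contact_force: [-1.5, -0.3, -0.3]
width: 0.0534
```

Run:
```python
from ad import *
st();rows([*shelf(-.02,-.076),.0668],tool(SY-90),n=1)
```

```text
31.95 [ 0.5809 -0.3095  0.0803] [-1.571  0.017 -0.011] [-1.5 -0.3 -0.3] 0.05343041965519281
1 x [0.0176, -0.0041, -0.2697, 0.0001, -0.0006, 0.0003] to [ 0.5818 -0.3097  0.0668]
```

Emit:
send_rows(
  moves=[
    [0.018,-0.004,-0.12,0,0,0],
    [0,0,-0.1,0,0,0],
    [0,0,-0.04,0,0,0],
    [0,0,0,0,0,0],
    [0,0,0,0,0,0],
  ],
)

```text
time_s: 32.45
position: [0.5829, -0.3098, 0.0681]
tcp_rot: [-1.572, 0.015, -0.012]
contact_force: [-0.3, 0.3, -1.4]
width: 0.0539
```

Emit:
send_rows(
  moves=[
    [0,0,0,0,0,0],
    [0,0,0,0,0,0],
    [0,0,0,0,0,0],
    [0,0,0,0,0,0],
    [0,0,0,0,0,0],
    [0,0,0.6,0,0,0],
    [0,0,0.8,0,0,0],
    [-0.6,0,0.5,0,0,0],
    [-0.9,-0.1,0.2,0,0,0],
    [-0.9,-0.1,0.2,0,0,0],
    [-0.9,-0.1,0.2,0,0,0],
    [-0.9,0,0,0,0,0],
  ],
  grip=88,
)

```text
time_s: 33.65
position: [0.3717, -0.3256, 0.1948]
tcp_rot: [-1.575, 0.013, -0.014]
contact_force: [-0.4, -0.7, 0.0]
width: 0.088
```

Run:
```python
from ad import *
st();s=snap('top');im=s['image'];m=(im.max(2)<45).astype(np.uint8)
for cn in cv2.findContours(m,cv2.RETR_EXTERNAL,cv2.CHAIN_APPROX_NONE)[0]:
    x,y,_,_=cv2.boundingRect(cn)
    if cv2.contourArea(cn)<300 or not(130<y<200 and 300<x<430): continue
    q=cv2.minAreaRect(np.array([plane(s,*p[0],.078)[:2] for p in cn],np.float32));c=np.array(q[0])-S;a=np.radians(SY)
    print(np.round(cn.mean((0,1))),np.round(q[0],4),np.round(q[1],3),round(q[2],1),'shelf',np.round([np.cos(a)*c[0]+np.sin(a)*c[1],-np.sin(a)*c[0]+np.cos(a)*c[1]],3))
c=im[110:300,120:440][:,:,::-1];cv2.imwrite('pics/f1.png',cv2.resize(c,None,fx=2.5,fy=2.5,interpolation=cv2.INTER_CUBIC))
t=snap('scene')['image'][80:240,340:440][:,:,::-1];cv2.imwrite('pics/f2.png',cv2.resize(t,None,fx=3.75,fy=3.75,interpolation=cv2.INTER_CUBIC))
```

```text
33.65 [ 0.3717 -0.3256  0.1948] [-1.575  0.013 -0.014] [-0.4 -0.7  0. ] 0.0880263786395329
[432. 212.] [ 0.4583 -0.3653] [0.069 0.375] 41.9 shelf [-0.143 -0.134]
[338. 165.] [ 0.5827 -0.1605] [0.065 0.055] 86.4 shelf [-0.021  0.073]
[368. 164.] [ 0.5815 -0.2353] [0.067 0.055] 88.8 shelf [-0.021 -0.002]
[396. 163.] [ 0.5809 -0.3072] [0.068 0.055] 88.7 shelf [-0.021 -0.074]
```

View pics/f1.png

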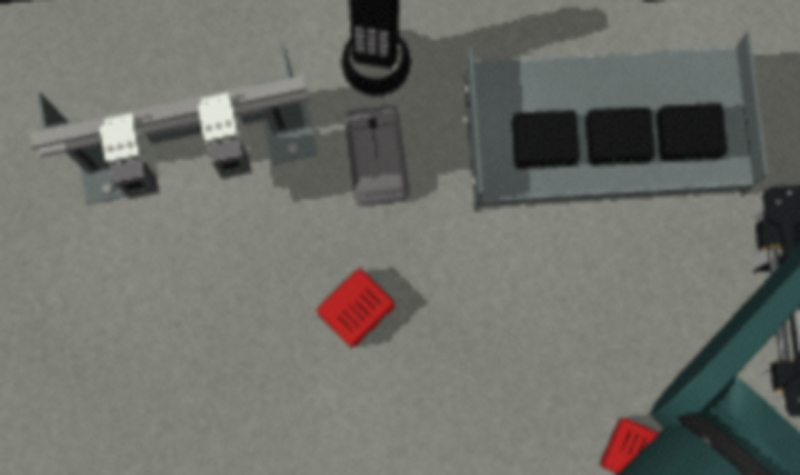

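View pics/f2.png

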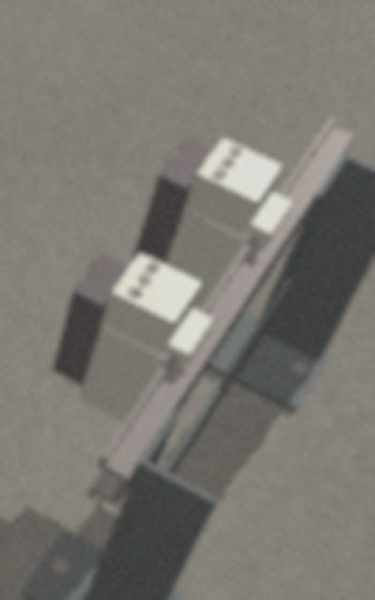

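```bash
python3 -c "
from h import *
st();env.finish_job()"
```

```text
33.75 [ 0.3689 -0.3246  0.1934] [-1.573  0.019 -0.014] [ 1.1 -0.2  0.2] 0.08830232191657217
the job is handed in; nothing more can be done
```

The job is handed in, after about 34 s of robot time. Two rail modules and three adapters were present, and all five were put away.

**Modules:** Both are hooked on the rail at about y -45 and +45 mm in the stand's frame, swung in and released. In the wrist view after release, their front edges sat within about 2 px of where upright, snapped modules should be; an unsnapped one would have been about 14 px off. The final scene view shows both lips over the rail. I could not read the clip joint directly, so that it snapped is inferred from the upright pose after release. I did not press the fronts again.

**Adapters:** All three lie flat on the shelf in one row. I measured them at about x -21 mm and y +73, -2 and -74 mm in the shelf's frame. Neighbours are 72 to 75 mm apart and in line to about 1 mm. Two read within about 1° of square to the shelf; the outer one, near y +73 mm, read about 2.7° off, within the 0.14 rad (8°) limit. One adapter was knocked about 5 cm aside while I was mounting the modules; I found it again before gripping it.

**Left alone:** The mouse, the cordless telephone and the two red look-alikes look unmoved in the final top view, though I did not measure them. The arm partly hides one of the red ones there. Apart from these limits, no check failed or disagreed.

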